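Hook the lid into the dust-filter box

ROBOT

A 6-joint arm with a two-finger parallel gripper is mounted at the origin on the work surface; the furniture and walls round the work are solid. World frame = base frame: x ahead of the robot, y to its left, z up, the work surface at z = 0. Lengths are in mm, angles in rad, forces in N, time in s.
With the tool pointing down it reaches from about 400 to 925 mm from the base axis. Payload 12.5 kg.
Tool frame: the origin (TCP) lies midway between the tips of the shut fingers; the grasp point (between the pads) lies 19 mm behind it (env.pinch_z is the z of the grasp point in the tool frame, in mm); z points along the fingers, y is the line along which they close (so a half turn about z gives the same grasp; the last joint's range is limited). The gripper opens to 95 mm and grips with 3 to 60 N. Pads are 20 mm wide; open, the fingers measure 119 mm over their backs; the gripper's body (75 mm by 180 mm) begins 59 mm behind the grasp point.
Start: joints at [1.102, 0.491, 1.559, -0, 1.092, -0.106], TCP at [221.793, 584.341, 214.661] pointing down, gripper open.
Joint ranges: [-3.1, 3.1], [-0.84, 2.19], [0.05, 2.79], [-1.13, 4.28], [0.06, 2.93], [-2.69, 2.69]. Speed limits (rad/s): [2.22, 2.22, 2.79, 3.14, 3.14, 3.14].

INTERFACE

Orientations are given as [roll, pitch, yaw] about the fixed x, y, z axes, in that order (R = Rz(yaw) Ry(pitch) Rx(roll)).
In Python, from cell import env, eyes gives the robot as it stands.
- The arm moves only by the shell command python3 -m inch 'ROWS'. ROWS is JSON, a list of rows, each a list of 3 entries, a list of its own where there are three numbers: the shift along the tool's x, y, z in units of 60 mm (1.0 is 60 mm), then the turn about the tool's z in units of 5 degrees (1.0 is 5 degrees), then the closure, from -1 (fully open) to 1 (shut). In form: [[[tx, ty, tz], turn, claw], ...]. A call has exactly 10 rows; each row shifts and turns the commanded pose from where the row before left it, along the tool's axes as they then stand; what a row does not reach is not made up. A row lasts 1/8 s, in which the tool goes at most 62.5 mm and 10.7 degrees, less where a joint would pass 70% of its speed; a pose out of reach is approached as far as the arm can. A call is refused whole if a number of a shift passes 1 or a number of a turn 1, either way. A call with a gripper value outside its range is refused whole. The fingers move at their own pace and stop on an object; the grip force is fixed at half the most. Time passes only in rows, so rows that do not move let the fingers close, or fill a call up. It gives the time, the measured TCP pose, the force, the opening and the grip force at its end, in the units of the state.
- env.state(): the state, without advancing time (a new reading comes with each control period).
- eyes.read_camera(name): name is "scene" or "side" or "wrist"; returns a dict with "pixels" (420x560x3 uint8, red, green, blue), "fx", "fy", "cx", "cy" (pixels), "extrinsics" (4x4, takes a point from world to camera coordinates). Camera axes: x right, y down, z forward; pixel columns grow to the right and rows downward; lengths in mm; the calibration is good to about 2 mm. A picture is of the moment at which its call begins. There is no depth.
- env.job_done(): hands the job in; it is judged then, once.
Trained networks look in a picture, given as the dict that the camera call returned (one of the last four; its "shot" number tells which), for a name from the list of things; names that differ only in an ending like _2 or _b are one class to them, and where a whole thing is asked for, a point or a joint stands for the part that bears it (a point fixed in the world has none). Each returns a list of dicts, best first, with "score" (0 to 1); they miss things now and then, are a little off and sometimes report something else, mostly with a low value. They report only what shows in the picture. A call takes as long as a camera call.
- eyes.boxes_of(name, picture): "centre" ([row, column] in pixels, amid what is visible of it).
- eyes.cut_out(name, picture): "mask" (420x560 bool, what is visible of it) and "centre" ([row, column] in pixels, amid what is visible of it).
- eyes.spot_point(name, picture): "centre" ([row, column] in pixels: a listed point, or the origin of a listed thing).
The state is a dict: "t": time; "joints": joint angles; "qvel": joint speeds; "tau": joint torques, N m; "eef_pos": TCP position; "tcp_rot": TCP orientation; "ft_force": force on the tool from outside, world axes, zero at the start; "moment": the same for the moment, N m; "opening": opening from 0.0 (shut) to 1.0 (fully open); "grip_force": force on a finger pad.
Only numpy, scipy, OpenCV 4.12 (cv2) and the standard library are available. Lean on these libraries where they do the work, as an engineer would, in place of code of your own. Each camera call takes 0.05 s, during which the arm holds its last target. There are 200 camera calls.

TASK

Close the open dust-filter box on the bench with the larger of the two steel lids: take the lid by its wooden grip, hold it tilted, hook its tongue under the box's ledge, then swing it down until it lies flat on the grille inside the walls, and let go. Leave the smaller lid where it lies.

Things in the scene. Friction and masses are not known exactly. Their poses are not given: they have to be found in the camera images.
- filter_box: Fixed grey steel box, 122 (x) by 140 (y) by 63 mm high, open above, round hose stub low on its +x side. Origin: under it, on the bench, z up. Inside, a flat slotted grille at z = 45 mm is the lid's seat. Walls rise to z = 63; inner faces at x = -56 and 56, y = -68 and 62 mm. A ledge juts inward from the -y wall (robot's right at yaw 0).
- ledge_edge (a point): Middle of the lower free edge of the box's 4 mm ledge: box frame x = 0, y = -44, z = 59 mm; axes as the box's. Below and behind it (-y) is a slot 14 mm high, 24 mm deep, as wide as the box inside. From this edge to the +y wall is 106 mm, less than the lid's 120 mm: the lid goes in only tilted, tongue first.
- lid: Larger lid, loose, 0.25 kg: steel plate 5 mm thick, 100 mm square, with a tongue 70 mm wide going on in its plane from y = -50 to -70 mm; 120 mm long in all. Starts flat on the bench, right way up. Origin: underside, below the grip, at the square's middle; z up. Wooden bar grip on two feet over the origin: 60 mm along x, 14 mm thick along y, z = 28 to 50 mm; pinch it across y.
- lid_tip (a point): Middle of the free end of the larger lid's tongue, half way through its thickness (lid frame x = 0, y = -70, z = 2.5 mm); axes as the lid's. With the lid seated it lies 14 to 24 mm under the ledge.
- small_lid: Smaller lid of another box, to be left alone: same make and grip, but the plate is 70 mm wide (x), 72 mm long (y) and 5 mm thick, with a 46 mm wide, 14 mm long tongue on its -y side. Lies flat on the bench. Origin: underside, below the grip.

How it is judged:
By the outcome, as a careful person would: the job done as asked, in the order asked, and still so for the second after the job is handed in, with the robot touching nothing.
It also fails if it takes over 40 s, if anything falls off the work surface, if the arm or the gripper's body presses on something with over 40 N, if the wrist force passes 120 N, or if a joint passes its speed limit or range.

## Working session

There is one attempt and no reset: what is moved stays moved. The work goes in short steps, Python scripts to look and compute and a shell command to move; the robot and the scene stay as the last step left them, time stands still between calls to the robot, and variables do not carry over. Pictures are saved under pics/ and viewed, at most 14 in all, crops included, and the job is handed in when it is done.

```bash
mkdir -p pics; ls
cat > h.py <<'E'
from cell import env, eyes
import numpy as np, cv2
def ray(p,rc):
    E=np.array(p["extrinsics"]);R,t=E[:3,:3],E[:3,3]
    d=R.T@np.array([(rc[1]-p["cx"])/p["fx"],(rc[0]-p["cy"])/p["fy"],1]);return -R.T@t,d/np.linalg.norm(d)
def onz(p,rc,z):
    o,d=ray(p,rc);return o+d*(z-o[2])/d[2]
def tri(obs):
    A=np.zeros((3,3));b=np.zeros(3)
    for p,rc in obs:
        o,d=ray(p,rc);M=np.eye(3)-np.outer(d,d);A+=M;b+=M@o
    x=np.linalg.solve(A,b)
    return x,[np.linalg.norm(np.cross(x-ray(p,r)[0],ray(p,r)[1])) for p,r in obs]
def proj(p,X):
    c=np.array(p["extrinsics"])@np.append(X,1);return [p["fy"]*c[1]/c[2]+p["cy"],p["fx"]*c[0]/c[2]+p["cx"]]
def save(p,n): cv2.imwrite(f"pics/{n}.png",cv2.cvtColor(p["pixels"],cv2.COLOR_RGB2BGR))
E
python3 - <<'E'
from h import *
np.set_printoptions(precision=1,suppress=True)
print(env.state())
for n in("scene","side","wrist"):
    p=eyes.read_camera(n);save(p,n+"0");print(n,ray(p,[210,280]))
    for k in("filter_box","ledge_edge","lid","lid_tip","small_lid"):
        for r in eyes.spot_point(k,p)[:2]:print(k,np.array(r["centre"]),round(r["score"],2),onz(p,r["centre"],{"ledge_edge":59,"lid_tip":2.5}.get(k,0)))
E
```

```text
pics
{'t': 0.0, 'joints': array([ 1.1,  0.5,  1.6,  0. ,  1.1, -0.1]), 'qvel': array([ 0.,  0.,  0.,  0., -0., -0.]), 'tau': array([  0. , -61.3, -25.8,   0.1,   0. ,  -0. ]), 'eef_pos': array([221.7, 584.1, 214.1]), 'tcp_rot': array([-3.1, -0. ,  2.8]), 'ft_force': array([ 0.7, -0.1,  0.4]), 'moment': array([ 0., -0.,  0.]), 'grip_force': 0.0, 'opening': 0.9984480204715359}
scene (array([ 183.9, -663.2,  622.2]), array([ 0.4,  0.7, -0.7]))
filter_box [176.6 251.4] 0.55 [518.7  98.7   0. ]
ledge_edge [165.2 260.3] 0.85 [526.7  56.9  59. ]
lid [232.8 274.3] 0.77 [ 469.3 -114.1    0. ]
lid_tip [249.2 294.2] 0.62 [ 480.6 -180.9    2.5]
small_lid [285.3 312.9] 0.7 [ 463.9 -278.7    0. ]
side (array([383.6, 564.2, 579.5]), array([ 0.1, -0.8, -0.6]))
filter_box [301.3 245.6] 0.69 [522.9  83.7   0. ]
ledge_edge [266. 251.] 0.64 [515.8  52.7  59. ]
lid [235.5 285.6] 0.64 [ 475.1 -105.1    0. ]
lid_tip [213.1 290.1] 0.7 [ 474.7 -181.3    2.5]
small_lid [189.8 298.4] 0.78 [ 466.2 -281.1    0. ]
wrist (array([142.9, 614.6, 382.9]), array([ 0.3, -0.1, -1. ]))
```

View pics/scene0.png

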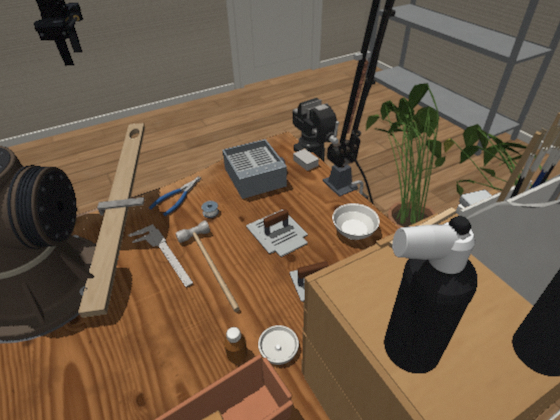

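View pics/side0.png

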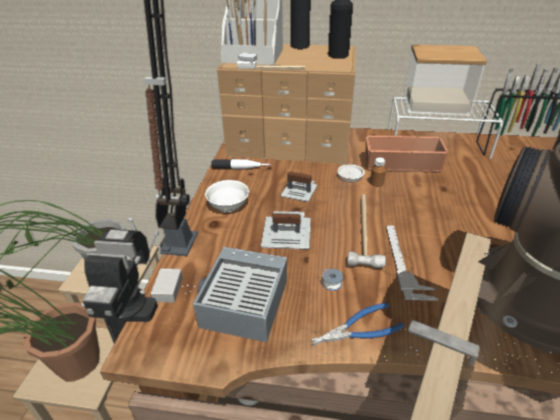

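```bash
cat >> h.py <<'E'
from scipy.spatial.transform import Rotation as Ro
def plan(target,yaw,n):
    "print shift (tool units) for each of n rows to target/yaw(deg), turning evenly"
    s=env.state();R=Ro.from_euler("xyz",s["tcp_rot"]);y0=np.degrees(s["tcp_rot"][2])
    dt=-((yaw-y0+180)%360-180)/n/5
    d=(np.array(target)-s["eef_pos"])/n/60
    print("from",np.round(s["eef_pos"],1),"rpy",np.round(np.degrees(s["tcp_rot"]),2),"turn/row",round(dt,3))
    for i in range(n):
        print(i,np.round(R.inv().apply(d),3)); R=R*Ro.from_euler("z",dt*5,degrees=True)
E
python3 -c "
from h import *
plan([495,-20,300],90,20)"
```

```text
from [221.8 584.3 214.7] rpy [179.99   0.   159.21] turn/row 0.692
0 [-0.392 -0.39  -0.071]
1 [-0.414 -0.366 -0.071]
2 [-0.436 -0.34  -0.071]
3 [-0.455 -0.313 -0.071]
4 [-0.474 -0.285 -0.071]
5 [-0.49  -0.256 -0.071]
6 [-0.504 -0.226 -0.071]
7 [-0.517 -0.195 -0.071]
8 [-0.528 -0.163 -0.071]
9 [-0.537 -0.131 -0.071]
10 [-0.544 -0.099 -0.071]
11 [-0.549 -0.066 -0.071]
12 [-0.552 -0.032 -0.071]
13 [-0.553  0.001 -0.071]
14 [-0.552  0.034 -0.071]
15 [-0.549  0.068 -0.071]
16 [-0.543  0.101 -0.071]
17 [-0.536  0.133 -0.071]
18 [-0.527  0.165 -0.071]
19 [-0.516  0.197 -0.071]
```

```bash
python3 -m inch '[[[-0.39,-0.39,-0.07],0.69,-1],[[-0.41,-0.37,-0.07],0.69,-1],[[-0.44,-0.34,-0.07],0.69,-1],[[-0.46,-0.31,-0.07],0.69,-1],[[-0.47,-0.29,-0.07],0.69,-1],[[-0.49,-0.26,-0.07],0.69,-1],[[-0.5,-0.23,-0.07],0.69,-1],[[-0.52,-0.2,-0.07],0.69,-1],[[-0.53,-0.16,-0.07],0.69,-1],[[-0.54,-0.13,-0.07],0.69,-1]]'; python3 -m inch '[[[-0.54,-0.1,-0.07],0.69,-1],[[-0.55,-0.07,-0.07],0.69,-1],[[-0.55,-0.03,-0.07],0.69,-1],[[-0.55,0,-0.07],0.69,-1],[[-0.55,0.03,-0.07],0.69,-1],[[-0.55,0.07,-0.07],0.69,-1],[[-0.54,0.1,-0.07],0.69,-1],[[-0.54,0.13,-0.07],0.69,-1],[[-0.53,0.17,-0.07],0.69,-1],[[-0.52,0.2,-0.07],0.69,-1]]'
python3 - <<'E'
from h import *
np.set_printoptions(precision=1,suppress=True)
p=eyes.read_camera("wrist");save(p,"wrist1");print(ray(p,[210,280]),p["fx"])
for k in("filter_box","ledge_edge","lid","lid_tip","small_lid"):
    for r in eyes.spot_point(k,p)[:2]:print(k,np.array(r["centre"]),round(r["score"],2),onz(p,r["centre"],{"ledge_edge":59,"lid_tip":2.5}.get(k,0)))
E
```

```text
t: 2.15
eef_pos: [358.6, 280.4, 256.9]
tcp_rot: [3.141, -0.0, 2.175]
ft_force: [1.1, -0.1, 0.6]
opening: 1.0
grip_force: 0.0
t: 3.4
eef_pos: [495.7, -21.7, 298.9]
tcp_rot: [3.141, -0.0, 1.572]
ft_force: [0.2, -0.7, 0.0]
opening: 0.999
grip_force: 0.0
(array([495.9,  63.2, 467.1]), array([ 0. , -0.3, -1. ])) 341.2912195944383
filter_box [ 81.8 302. ] 0.84 [524.   90.5   0. ]
ledge_edge [115.7 302.9] 0.79 [522.2  50.4  59. ]
lid [232.4 264.7] 0.82 [ 473.6 -116.     0. ]
lid_tip [274.6 265.9] 0.58 [ 474.7 -183.4    2.5]
small_lid [325.  259.7] 0.66 [ 463.6 -274.5    0. ]
small_lid [228.7 264.3] 0.55 [ 473.1 -110.3    0. ]
```

View pics/wrist1.png

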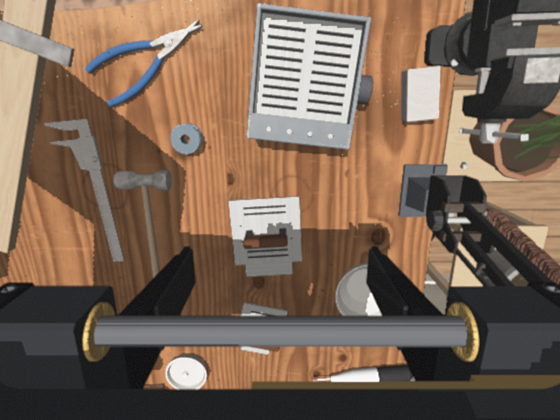

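```bash
python3 - <<'E'
from h import *
from scipy.optimize import least_squares
np.set_printoptions(precision=1,suppress=True)
ps=[eyes.read_camera(n) for n in("scene","side","wrist")]
for k in("filter_box","ledge_edge","lid","lid_tip"):
    obs=[(p,eyes.spot_point(k,p)) for p in ps]; obs=[(p,r[0]["centre"]) for p,r in obs if r]
    print(k,len(obs),*tri(obs))
p=ps[2]
m={}
for k in("filter_box","lid"):
    r=eyes.cut_out(k,p);m[k]=r[0]["mask"];print(k,r[0]["score"],m[k].sum())
def fit(k,hull,x0):
    c=max(cv2.findContours(m[k].astype(np.uint8),cv2.RETR_EXTERNAL,cv2.CHAIN_APPROX_NONE)[0],key=cv2.contourArea)[:,0].astype(float)
    def res(x):
        a=x[2];R=np.array([[np.cos(a),-np.sin(a)],[np.sin(a),np.cos(a)]])
        P=np.array([proj(p,[*(R@np.array(h[:2])+x[:2]),h[2]])[::-1] for h in hull],np.float32)
        return np.array([cv2.pointPolygonTest(P.reshape(-1,1,2),(float(q[0]),float(q[1])),True) for q in c])
    s=least_squares(res,x0,loss="soft_l1",diff_step=1e-3);print(k,s.x[:2],np.degrees(s.x[2]),np.median(abs(s.fun)))
fit("filter_box",[(-61,-73,63),(61,-73,63),(61,67,63),(-61,67,63)],[523,90,-.1])
fit("lid",[(-50,50,5),(-50,-50,5),(-35,-50,5),(-35,-70,5),(35,-70,5),(35,-50,5),(50,-50,5),(50,50,5)],[473,-112,0.05])
# manual box corners at z=63
for c in[(258,5),(370,17),(352,148),(248,137)]:print(onz(p,c[::-1],63))
E
python3 -c "
import cv2;i=cv2.imread('pics/wrist1.png')[0:290,180:400];cv2.imwrite('pics/c1.png',cv2.resize(i,None,fx=2,fy=2,interpolation=2))"
```

```text
filter_box 3 [522.6  90.5   3.1] [np.float64(3.0023535934575754), np.float64(2.2691018084723757), np.float64(2.0028043820145123)]
ledge_edge 3 [520.2  51.9  60.5] [np.float64(3.76896384559741), np.float64(4.740520585390388), np.float64(3.4220485052268996)]
lid 3 [ 475.  -111.6   -1.9] [np.float64(1.1110818639954163), np.float64(2.683922470302933), np.float64(3.1185299257906136)]
lid_tip 3 [ 477.5 -176.1    6.4] [np.float64(0.05652416367220669), np.float64(2.3523558013781307), np.float64(2.3456910736565546)]
filter_box 0.97 14841
lid 0.79 5046
filter_box [525.5  91. ] -6.328956435142375 1.3227636220870689
lid [ 475.4 -112.2] 3.372169043070201 0.46726271549270504
[471.3 163.7  63. ]
[589.1 153.1  63. ]
[579.4  16.3  63. ]
[457.7  28.4  63. ]
```

View pics/c1.png

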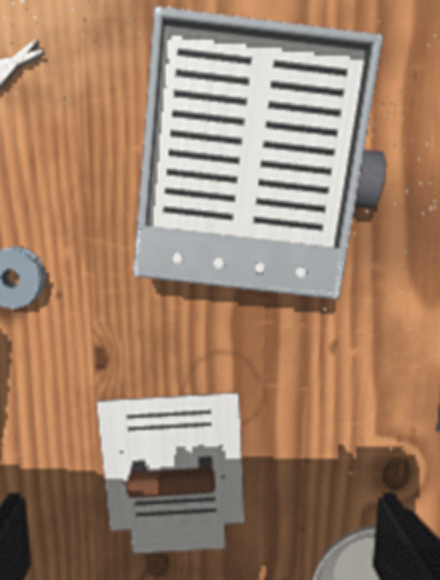

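```bash
python3 -c "
from h import *
plan([475.3,-112,130],93.4,5)"
```

```text
from [495.4 -20.6 298.6] rpy [180.    -0.    90.21] turn/row -0.128
0 [-0.304 -0.068  0.562]
1 [-0.304 -0.071  0.562]
2 [-0.303 -0.075  0.562]
3 [-0.302 -0.078  0.562]
4 [-0.301 -0.082  0.562]
```

```bash
python3 -m inch '[[[-0.3,-0.07,0.56],-0.13,-1],[[-0.3,-0.07,0.56],-0.13,-1],[[-0.3,-0.075,0.56],-0.13,-1],[[-0.3,-0.08,0.56],-0.13,-1],[[-0.3,-0.08,0.56],-0.13,-1],[[0,0,0],0,-1],[[0,0,0],0,-1],[[0,0,0],0,-1],[[0,0,0],0,-1],[[0,0,0],0,-1]]'
python3 - <<'E'
from h import *
np.set_printoptions(precision=1,suppress=True)
p=eyes.read_camera("wrist")
for r in eyes.spot_point("lid",p)[:2]:print(np.array(r["centre"]),r["score"],onz(p,r["centre"],0))
s=env.state();t=s["eef_pos"];print(t)
a=np.radians(3.37);o=np.array([475.3,-112]);R=np.array([[np.cos(a),-np.sin(a)],[np.sin(a),np.cos(a)]])
im=p["pixels"].copy()
def poly(pts,z,col):
    q=np.int32([proj(p,[*(R@np.array(h)+o),z])[::-1] for h in pts]);cv2.polylines(im,[q],True,col,1)
poly([(-50,50),(-50,-50),(-35,-50),(-35,-70),(35,-70),(35,-50),(50,-50),(50,50)],5,(255,0,0))
poly([(-30,7),(30,7),(30,-7),(-30,-7)],50,(0,255,0))
cv2.imwrite("pics/w2.png",im[:,:,::-1])
plan([475.3,-112,20],93.4,4)
E
```

```text
t: 5.8
eef_pos: [475.5, -111.0, 131.1]
tcp_rot: [3.141, 0.0, 1.632]
ft_force: [-0.0, -0.2, 0.4]
opening: 1.0
grip_force: 0.0
[202.6 279.6] 0.97 [ 475.4 -111.9    0. ]
[ 475.3 -111.1  130.8]
from [ 475.3 -111.1  130.8] rpy [180.    0.   93.5] turn/row 0.004
0 [-0.  -0.   0.5]
1 [-0.  -0.   0.5]
2 [-0.  -0.   0.5]
3 [-0.  -0.   0.5]
```

View pics/w2.png

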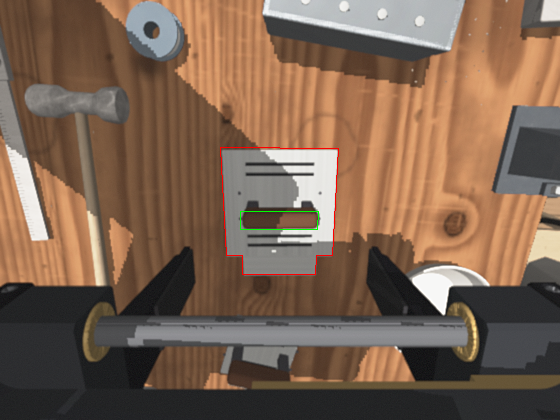

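```bash
python3 -m inch '[[[-0.015,0,0.5],0,-1],[[0,0,0.5],0,-1],[[0,0,0.5],0,-1],[[0,0,0.33],0,-1],[[0,0,0],0,-1],[[0,0,0],0,1],[[0,0,0],0,1],[[0,0,0],0,1],[[0,0,0],0,1],[[0,0,0],0,1]]'
```

```text
t: 7.15
eef_pos: [475.5, -112.1, 21.1]
tcp_rot: [3.141, 0.0, 1.631]
ft_force: [0.1, -0.1, 5.7]
opening: 0.626
grip_force: 30.0
```

```bash
python3 -m inch '[[[0,0,-0.2],0,1],[[0,0,-0.4],0,1],[[0,0,-0.5],0,1],[[0,0,-0.5],0,1],[[0,0,-0.4],0,1],[[0,0,-0.3],0,1],[[0,0,0],0,1],[[0,0,0],0,1],[[0,0,0],0,1],[[0,0,0],0,1]]'
cat >> h.py <<'E'
def lidpose(p,z0=None):
    "fit tilt (about tool y through grasp point) and slide from mask contour in picture p"
    pass
E
python3 - <<'E'
from h import *
np.set_printoptions(precision=1,suppress=True)
for n in("scene","side","wrist"):
    p=eyes.read_camera(n);save(p,"L"+n)
    for k in("lid","lid_tip","ledge_edge","filter_box"):
        for r in eyes.spot_point(k,p)[:1]:print(n,k,np.array(r["centre"]),round(r["score"],2),onz(p,r["centre"],{"ledge_edge":59,"filter_box":0}.get(k,env.state()["eef_pos"][2]-21)))
a=cv2.imread("pics/Lside.png")[120:330,180:380];b=cv2.imread("pics/Lwrist.png")[:,100:460]
cv2.imwrite("pics/c2.png",np.hstack([cv2.resize(a,(400,420)),b]))
E
```

```text
t: 8.4
eef_pos: [475.1, -112.0, 158.3]
tcp_rot: [-3.141, -0.001, 1.631]
ft_force: [-1.2, -0.8, -1.6]
opening: 0.629
grip_force: 30.0
scene lid [184.3 274.6] 0.59 [ 473.1 -116.5  137.4]
scene lid_tip [200.7 293.9] 0.71 [ 479.9 -179.6  137.5]
scene ledge_edge [168.6 257.9] 0.84 [515.1  47.2  59. ]
scene filter_box [178.1 253.6] 0.87 [520.7  89.8   0. ]
side lid [265.2 250.8] 0.42 [496.4 128.5 137.8]
side lid_tip [156.6 286.3] 0.75 [ 485.4 -201.8  137.8]
side ledge_edge [264.8 251. ] 0.79 [516.4  49.8  59. ]
side filter_box [307.  245.7] 0.95 [520.1  96.4   0. ]
wrist lid [253.6 279.4] 0.85 [ 475.3 -113.5  137.8]
wrist lid_tip [352.6 276.4] 0.82 [ 477.5 -185.5  137.8]
```

View pics/c2.png

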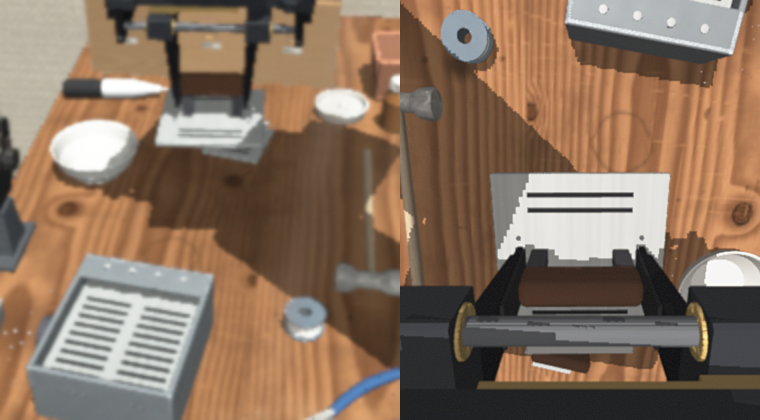

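```bash
cat >> h.py <<'E'
def lidpts(th,pts,s=None,dz=0,dy=0,yaw=None):
    "lid-frame points -> world; lid pinched at lid z=39 + dz, y=dy; th>0 deg: tongue down"
    s=s or env.state();yaw=s["tcp_rot"][2]-np.pi/2 if yaw is None else yaw
    G=s["eef_pos"]+[0,0,19]
    return Ro.from_euler("zx",[np.degrees(yaw),th],degrees=True).apply(np.array(pts,float)-[0,dy,39.+dz])+G
OUT=[(-50,50,5),(-50,-50,5),(-35,-50,5),(-35,-70,5),(35,-70,5),(35,-50,5),(50,-50,5),(50,50,5)]
E
python3 - <<'E'
from h import *
np.set_printoptions(precision=1,suppress=True)
p=eyes.read_camera("wrist")
for th in(-5,0,5,10,14,18):
    q=[proj(p,x)[::-1] for x in lidpts(th,[(-50,50,5),(50,50,5),(0,-70,2.5),(0,0,0)])];print(th,np.array(q).ravel())
E
```

```text
-5 [189.4 175.7 368.8 175.4 279.5 362.4 279.3 257.4]
0 [187.5 171.4 371.7 171.3 279.8 351.9 279.7 252.1]
5 [185.3 167.7 374.7 167.9 280.1 341.4 280.  247. ]
10 [182.9 164.6 377.9 165.1 280.4 331.1 280.4 242.1]
14 [180.8 162.7 380.6 163.4 280.7 322.9 280.6 238.3]
18 [178.6 161.1 383.4 162.2 281.1 314.7 280.9 234.6]
```

```bash
python3 -c "
from h import *
plan([520,0,300],84.3,8)"
```

```text
from [ 475.3 -112.1  158.8] rpy [180.    -0.    93.46] turn/row 0.229
0 [ 0.227  0.107 -0.294]
1 [ 0.23   0.102 -0.294]
2 [ 0.232  0.098 -0.294]
3 [ 0.233  0.093 -0.294]
4 [ 0.235  0.088 -0.294]
5 [ 0.237  0.084 -0.294]
6 [ 0.239  0.079 -0.294]
7 [ 0.24   0.074 -0.294]
```

```bash
python3 -m inch '[[[0.23,0.11,-0.29],0.23,1],[[0.23,0.1,-0.29],0.23,1],[[0.23,0.1,-0.29],0.23,1],[[0.23,0.09,-0.29],0.23,1],[[0.24,0.09,-0.29],0.23,1],[[0.24,0.08,-0.29],0.23,1],[[0.24,0.08,-0.29],0.23,1],[[0.24,0.07,-0.29],0.23,1],[[0,0,0],0,1],[[0,0,0],0,1]]'
cat > fit.py <<'E'
from h import *
from scipy.optimize import least_squares
np.set_printoptions(precision=2,suppress=True)
V=[(x,y,z) for x in(-61,61) for y in(-73,67) for z in(0,63)]
ob=[]
for n in("wrist","scene","side"):
    p=eyes.read_camera(n);save(p,"F"+n);r=eyes.cut_out("filter_box",p)
    for k in("ledge_edge","filter_box"):
        for q in eyes.spot_point(k,p)[:1]:print(n,k,q["score"],onz(p,q["centre"],59 if k[0]=="l" else 0))
    if r:
        m=cv2.morphologyEx(r[0]["mask"].astype(np.uint8),cv2.MORPH_CLOSE,np.ones((5,5)))
        c=max(cv2.findContours(m,cv2.RETR_EXTERNAL,cv2.CHAIN_APPROX_NONE)[0],key=cv2.contourArea)[:,0].astype(float)
        ob.append((n,p,c))
def res1(x,p,c):
    W=Ro.from_euler("z",x[2]).apply(V)+[x[0],x[1],0]
    P=cv2.convexHull(np.float32([proj(p,w)[::-1] for w in W]))
    return np.array([cv2.pointPolygonTest(P,(float(q[0]),float(q[1])),True) for q in c])
x0=[523,92,-.1]
for n,p,c in ob:
    s=least_squares(res1,x0,args=(p,c),loss="soft_l1",diff_step=1e-3);print(n,s.x[:2],np.degrees(s.x[2]),np.median(abs(s.fun)))
s=least_squares(lambda x:np.concatenate([res1(x,p,c) for n,p,c in ob]),x0,loss="soft_l1",diff_step=1e-3);B=s.x
print("joint",B[:2],np.degrees(B[2]))
n,p,c=ob[0];im=p["pixels"].copy()
for z,pts in((63,[(-61,-73),(61,-73),(61,67),(-61,67)]),(63,[(-56,-44),(56,-44),(56,62),(-56,62)])):
    q=[proj(p,w)[::-1] for w in Ro.from_euler("z",B[2]).apply([(*t,z) for t in pts])+[B[0],B[1],0]]
    cv2.polylines(im,[np.int32(np.array(q)*16)],True,(255,0,0),1,cv2.LINE_8,4)
cv2.imwrite("pics/F.png",cv2.resize(im[0:260,150:430],(800,743))[:600,:,::-1])
E
python3 fit.py
```

```text
t: 10.45
eef_pos: [519.2, 0.1, 297.2]
tcp_rot: [-3.141, 0.0, 1.471]
ft_force: [-0.6, -0.2, -2.3]
opening: 0.627
grip_force: 30.0
wrist ledge_edge 0.96 [520.72  48.54  59.  ]
wrist filter_box 0.71 [523.96  90.33   0.  ]
scene ledge_edge 0.72 [513.26  46.88  59.  ]
scene filter_box 0.87 [527.33 108.85   0.  ]
side ledge_edge 0.68 [512.43  51.52  59.  ]
side filter_box 0.66 [525.32  90.5    0.  ]
wrist [525.53  91.42] -6.187022834720621 1.136111691205166
scene [766.53 481.11] 28992.40215590261 2.81153780696101
side [524.93  89.97] -6.961954843226382 0.688998573968113
joint [525.51  91.45] -6.315054786536154
```

View pics/F.png

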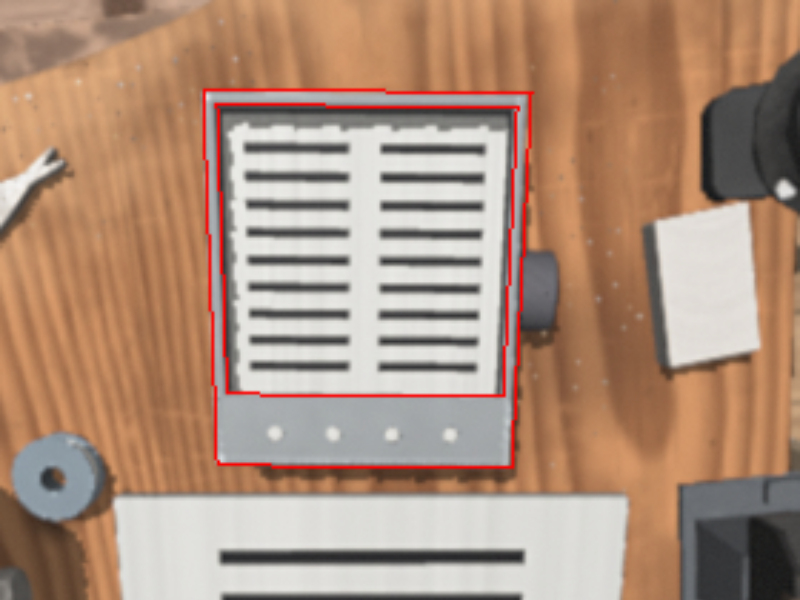

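```bash
python3 -c "
from h import *
plan([513.2,-23.1,95],84,6)"
```

```text
from [5.197e+02 4.000e-01 2.980e+02] rpy [180.    -0.    84.26] turn/row 0.009
0 [-0.067 -0.011  0.564]
1 [-0.067 -0.011  0.564]
2 [-0.067 -0.011  0.564]
3 [-0.067 -0.011  0.564]
4 [-0.067 -0.011  0.564]
5 [-0.067 -0.011  0.564]
```

```bash
python3 -m inch '[[[-0.1,-0.01,0.4],0.05,1],[[-0.1,-0.01,0.6],0,1],[[-0.1,-0.01,0.7],0,1],[[-0.1,-0.01,0.7],0,1],[[0,-0.01,0.6],0,1],[[0,-0.01,0.38],0,1],[[0,0,0],0,1],[[0,0,0],0,1],[[0,0,0],0,1],[[0,0,0],0,1]]'; python3 -m inch '[[[0,0,0.1],0,1],[[0,0,0.06],0,1],[[0,0,0.03],0,1],[[0,0,0.03],0,1],[[0,0,0.03],0,1],[[0,0,0.03],0,1],[[0,0,0.03],0,1],[[0,0,0.03],0,1],[[0,0,0.03],0,1],[[0,0,0],0,1]]'
```

```text
t: 12.3
eef_pos: [513.9, -23.1, 96.0]
tcp_rot: [3.14, -0.0, 1.466]
ft_force: [0.9, 0.2, -1.0]
opening: 0.628
grip_force: 30.0
t: 13.55
eef_pos: [514.5, -23.9, 73.7]
tcp_rot: [3.139, 0.001, 1.466]
ft_force: [-1.3, -6.4, 7.5]
opening: 0.628
grip_force: 30.0
```

```bash
python3 -m inch '[[[0,0,-0.1],0,1],[[0,0,-0.3],0,1],[[0,0,-0.4],0,1],[[0,0,-0.4],0,1],[[0,0,-0.3],0,1],[[0,0,0],0,1],[[0,0,0],0,1],[[0,0,0],0,1],[[0,0,0],0,1],[[0,0,0],0,1]]'
cat > tilt.py <<'E'
from h import *
import sys
from scipy.optimize import least_squares
np.set_printoptions(precision=1,suppress=True)
p=eyes.read_camera("wrist");s=env.state();m=eyes.cut_out("lid",p)[0]
for q in eyes.spot_point("lid_tip",p)[:1]:print("tip px",q["centre"],q["score"])
mk=m["mask"].astype(np.uint8);mk[:,:]*=1
c=max(cv2.findContours(mk,cv2.RETR_EXTERNAL,cv2.CHAIN_APPROX_NONE)[0],key=cv2.contourArea)[:,0].astype(float)
top=np.percentile(c[:,1],3)
c=c[c[:,1]<top+60]   # far edge and the far sides only
def res(x):
    P=np.float32([proj(p,w)[::-1] for w in lidpts(x[0],OUT,s,dz=x[1],dy=x[2])])
    d=[cv2.pointPolygonTest(P.reshape(-1,1,2),(float(a[0]),float(a[1])),True) for a in c if a[1]<top+55]
    return np.append(d,[x[1]*5,x[2]*5])
for x0 in(8,18):
    f=least_squares(res,[x0,0,0],loss="soft_l1",diff_step=1e-2,x_scale=[5,1,1]);print("tilt,dz,dy",f.x,np.median(abs(f.fun)))
im=p["pixels"].copy()
P=np.int32([proj(p,w)[::-1] for w in lidpts(f.x[0],OUT,s,dz=f.x[1],dy=f.x[2])]);cv2.polylines(im,[P],True,(255,0,0),1)
cv2.imwrite("pics/%s.png"%sys.argv[1],im[:,:,::-1])
print(s["eef_pos"],"tip world",lidpts(f.x[0],[(0,-70,0),(0,50,0)],s,dz=f.x[1],dy=f.x[2]))
E
python3 tilt.py t1
```

```text
t: 14.8
eef_pos: [513.6, -23.1, 162.7]
tcp_rot: [-3.141, -0.0, 1.466]
ft_force: [0.4, 0.3, -2.0]
opening: 0.628
grip_force: 30.0
tilt,dz,dy [4.3 0.  0. ] 0.612782037360427
tilt,dz,dy [0. 0. 0.] 2.579394104763514
[513.6 -23.1 162.8] tip world [[506.3 -92.7 142.8]
 [518.8  26.7 142.8]]
```

View pics/t1.png

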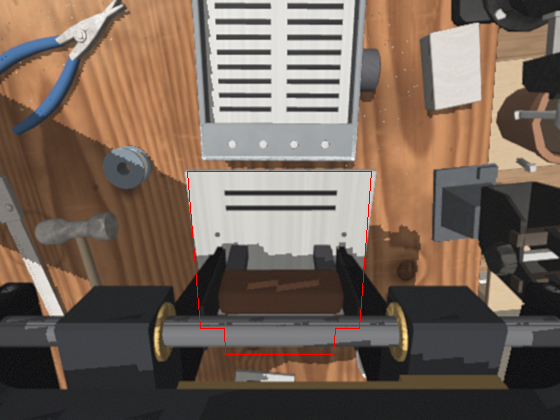

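```bash
python3 - <<'E'
from h import *
np.set_printoptions(precision=1,suppress=True)
p=eyes.read_camera("wrist")
mk=eyes.cut_out("lid",p)[0]["mask"]
for r in range(166,178):
    c=np.flatnonzero(mk[r]);print(r,len(c),c[[0,-1]] if len(c) else "")
g=cv2.cvtColor(p["pixels"],cv2.COLOR_RGB2GRAY)
for col in(210,280,350):print(col,g[160:180,col])
for row in(180,200):print(row,g[row,180:196],g[row,364:380])
for th in(-5,0,3,6,10,14):
    q=[proj(p,x)[::-1] for x in lidpts(th,[(-50,50,5),(50,50,5),(-30,33,5),(30,33,5),(-30,-7,50),(30,-7,50),(-30,7,50),(30,7,50)])];print(th,np.array(q).ravel())
E
python3 -c "
import cv2;i=cv2.imread('pics/t1.png')[165:345,180:380];cv2.imwrite('pics/t1c.png',cv2.resize(i,None,fx=3.3,fy=3.3,interpolation=2))"
```

```text
166 0 
167 0 
168 0 
169 182 [188 374]
170 190 [186 375]
171 191 [185 375]
172 192 [185 376]
173 192 [185 376]
174 192 [185 376]
175 192 [185 376]
176 191 [185 375]
177 191 [185 375]
210 [128 124 130 130 129 130 130 128 128 132 145 179 211 216 214 213 213 213
 212 212]
280 [119  85  77  80  79  79  75  89 124 135 147 181 205 209 209 206 207 207
 208 206]
350 [149 104  82  83  86  83  83  83  97 126 151 183 205 207 205 205 203 204
 203 203]
180 [123 150 151 140 122 141 192 210 208 204 203 203 205 208 209 209] [207 208 208 208 206 206 205 204 204 205 194 163 149 150 152 150]
200 [ 82  78  75  74  77  81  83  80 122 189 208 207 203 201 201 205] [208 207 204 204 202 203 205 203 181 146 138 146 151 156 157 153]
-5 [190.8 175.7 370.2 175.8 227.5 205.6 333.2 205.7 214.9 309.2 344.1 309.7
 213.6 281.1 345.4 281.6]
0 [187.6 171.6 371.8 171.6 225.9 201.8 333.5 201.7 215.4 310.6 343.9 310.5
 213.6 283.9 345.6 283.8]
3 [185.5 169.5 372.9 169.3 224.9 199.7 333.8 199.5 215.6 311.4 343.8 310.9
 213.6 285.6 345.8 285.2]
6 [183.5 167.7 374.  167.1 223.9 197.8 334.  197.4 215.9 312.1 343.6 311.2
 213.6 287.4 345.9 286.5]
10 [180.6 165.6 375.6 164.6 222.5 195.6 334.5 194.9 216.3 313.  343.4 311.4
 213.7 289.7 346.  288.2]
14 [177.6 164.  377.4 162.5 221.  193.8 335.  192.7 216.7 313.7 343.1 311.5
 213.8 292.1 346.2 289.9]
```

View pics/t1c.png

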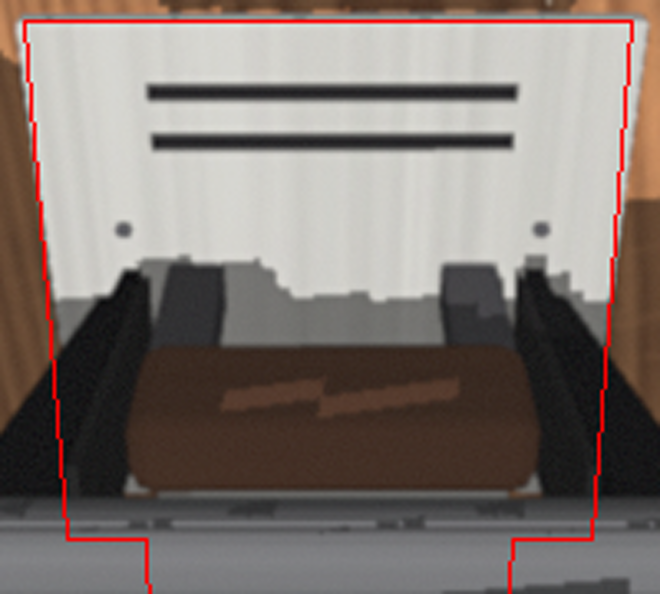

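```bash
cat > edge.py <<'E'
from h import *
from scipy.optimize import least_squares
p=eyes.read_camera("wrist");s=env.state();m=eyes.cut_out("lid",p)[0]
c=max(cv2.findContours(m["mask"].astype(np.uint8),cv2.RETR_EXTERNAL,cv2.CHAIN_APPROX_NONE)[0],key=cv2.contourArea)[:,0].astype(float)
top=np.median(np.sort(c[:,1])[:60]);c=c[c[:,1]<top+45]
def res(x):
    P=np.float32([proj(p,w)[::-1] for w in lidpts(x[0]*10,OUT,s,dy=x[1]*10)]).reshape(-1,1,2)
    return np.append([cv2.pointPolygonTest(P,(float(a[0]),float(a[1])),True) for a in c],x[1]*3)
f=min((least_squares(res,[a,0],loss="soft_l1",diff_step=1e-2) for a in(.4,1,1.6,2.2)),key=lambda f:f.cost)
print("score",round(m["score"],2),"tilt",f.x[0]*10,"dy",f.x[1]*10,"med",np.median(abs(f.fun)),"top",top,"cols",c[:,0].min(),c[:,0].max(),s["eef_pos"].round(1),s["ft_force"].round(1))
save(p,"E%d"%(s["t"]*100))
E
python3 edge.py
python3 -m inch '[[[0,0,0.4],0,1],[[0,0,0.5],0,1],[[0,0,0.3],0,1],[[0,0,0.1],0,1],[[0,0,0.06],0,1],[[0,0,0.06],0,1],[[0,0,0.06],0,1],[[0,0,0.06],0,1],[[0,0,0.06],0,1],[[0,0,0],0,1]]'
python3 edge.py
```

```text
score 0.88 tilt 4.802872630331679 dy 0.4355572857933597 med 0.23850498870728803 top 169.0 cols 184.0 375.0 [513.6 -23.1 163. ] [ 0.3 -0.6 -1.6]
t: 16.4
eef_pos: [514.0, -23.9, 67.6]
tcp_rot: [3.14, 0.001, 1.466]
ft_force: [-2.0, -5.8, 4.6]
opening: 0.624
grip_force: 30.0
score 0.73 tilt 10.798721757349657 dy 3.1307420993231148 med 0.7468437522277275 top 170.0 cols 181.0 379.0 [514.  -23.8  67.6] [-1.8 -7.2  4.4]
```

```bash
ls pics | grep E; python3 -c "
import cv2,glob
f=sorted(glob.glob('pics/E16*.png'))[-1]
i=cv2.imread(f)[100:345,150:410];cv2.imwrite('pics/e2.png',cv2.resize(i,None,fx=2.4,fy=2.4,interpolation=2))"
```

```text
E1510.png
E1645.png
```

View pics/e2.png

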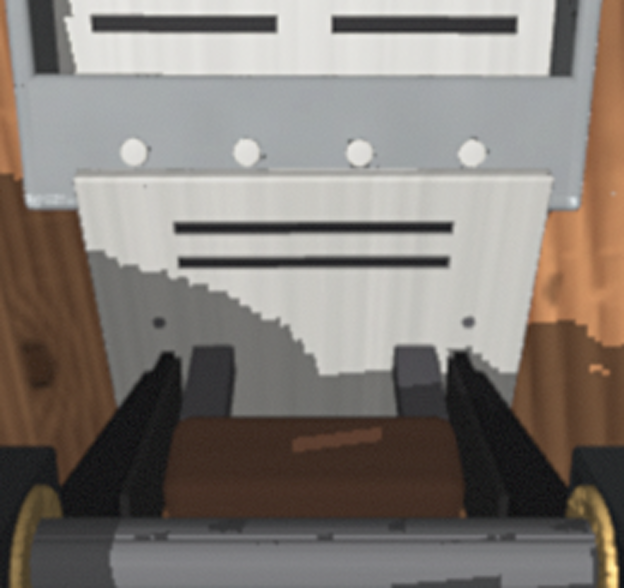

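```bash
cat > pose3.py <<'E'
from h import *
from scipy.optimize import least_squares
np.set_printoptions(precision=2,suppress=True)
# lid-frame feature coordinates from w2 view (TCP 475.3,-111.1,130.8; lid flat on the bench)
cur=eyes.read_camera("wrist");s=env.state()
E1=np.array(cur["extrinsics"]);T=np.eye(4);T[:3,:3]=Ro.from_euler("xyz",s["tcp_rot"]).as_matrix();T[:3,3]=s["eef_pos"]
C=E1@T   # tool->camera
def cam(pos,rpy):
    t=np.eye(4);t[:3,:3]=Ro.from_euler("xyz",rpy).as_matrix();t[:3,3]=pos
    return dict(cur,extrinsics=C@np.linalg.inv(t))
p=cam([475.3,-111.1,130.8],[np.pi,0,np.radians(93.5)])
inv=lambda w:Ro.from_euler("z",-3.37,degrees=True).apply(w-np.array([475.3,-112,0]))
F=np.array([inv(onz(p,rc,5)) for rc in((163.5,246),(163.5,314),(193,239),(193,320))]);print(F)
F=np.array([[-50,50,5],[50,50,5],*[[sg*abs(F[i:i+2,0]).mean(),F[i:i+2,1].mean(),5] for i in(0,2) for sg in(-1,1)]])
def go(pos,rpy,px):
    q=cam(pos,rpy);st=dict(eef_pos=np.array(pos),tcp_rot=np.array(rpy))
    f=least_squares(lambda x:np.append(np.concatenate([np.array(proj(q,w)[::-1])-a for w,a in zip(lidpts(x[0],F,st,dz=x[1],dy=x[2]),px)]),[x[1]*.2,x[2]*.2]),[5,0,0])
    print("th,dz,dy",f.x,"rms",np.sqrt(np.mean(f.fun**2)))
go([513.6,-23.1,162.8],[np.pi,0,1.466],[(185.3,170.5),(375.3,170.5),(224.8,192.9),(336.7,192.9),(217.3,234.4),(343.9,234.4)])
go([514,-23.8,67.6],[3.14,.001,1.466],[(181.2,172.5),(380,172.5),(222.5,195),(338.8,195),(216.3,234.2),(345,234.2)])
E
python3 pose3.py
```

```text
[[-29.3   36.7    5.  ]
 [ 29.53  36.81   5.  ]
 [-36.25  10.38   5.  ]
 [ 35.68  10.51   5.  ]]
th,dz,dy [ 5.7  -0.35  0.76] rms 1.5365495391191546
th,dz,dy [12.59 -2.69  2.81] rms 2.1706068954320603
```

```bash
python3 -m inch '[[[0,0,-0.1],0,1],[[0,0,-0.3],0,1],[[0,0,-0.4],0,1],[[0,0,-0.4],0,1],[[0,0,-0.2],0,1],[[0,0,-0.1],0,1],[[0,0,0],0,1],[[0,0,0],0,1],[[0,0,0],0,1],[[0,0,0],0,1]]'; python3 edge.py;  python3 -c "
import cv2,glob
f=sorted(glob.glob('pics/E17*.png'))[-1]
i=cv2.imread(f)[150:345,150:410];cv2.imwrite('pics/e3.png',cv2.resize(i,None,fx=3,fy=3,interpolation=2))"
```

```text
t: 17.8
eef_pos: [513.6, -23.1, 156.7]
tcp_rot: [-3.141, -0.0, 1.466]
ft_force: [-0.9, 0.2, -1.6]
opening: 0.627
grip_force: 30.0
score 0.63 tilt 2.480667837542772 dy 0.0 med 0.3786451203571308 top 170.0 cols 181.0 380.0 [513.6 -23.  156.8] [-0.3 -0.3 -1.6]
```

View pics/e3.png

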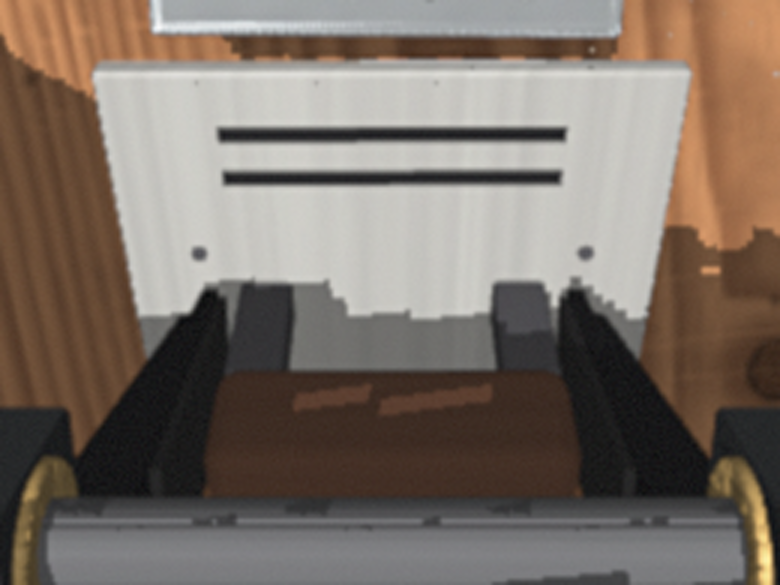

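```bash
cat >> pose3.py <<'E'
px=[(181.9,174),(379.8,174),(222.7,194.7),(339,194.7),(216.3,234.3),(345.3,234.3)]
go([513.6,-23.,156.8],[-3.141,0,1.466],px)
q=cam([513.6,-23.,156.8],[-3.141,0,1.466]);st=dict(eef_pos=np.array([513.6,-23.,156.8]),tcp_rot=np.array([-3.141,0,1.466]))
for th,dz,dy in((12,-3,3),(12,-6,3),(14,-6,3),(16,-8,3),(18,-8,3),(14,-10,0)):
    print(th,dz,dy,(np.array([proj(q,w)[::-1] for w in lidpts(th,F,st,dz=dz,dy=dy)])-px).ravel())
E
python3 pose3.py
```

```text
[[-29.35  36.75   5.  ]
 [ 29.47  36.86   5.  ]
 [-36.3   10.43   5.  ]
 [ 35.62  10.56   5.  ]]
th,dz,dy [ 5.76 -0.3   0.78] rms 1.4902554907368282
th,dz,dy [12.61 -2.65  2.81] rms 2.1234329703708847
th,dz,dy [13.08 -2.02  3.56] rms 2.364734615822389
12 -3 3 [-3.33 -1.42 -2.51 -2.75 -0.68  1.11 -4.34  0.21 -2.21  3.75 -2.75  2.41]
12 -6 3 [-4.78  0.96 -0.89 -0.41 -1.42  3.75 -3.41  2.82 -3.01  6.8  -1.77  5.42]
14 -6 3 [-6.18  0.68 -0.   -1.01 -2.11  3.26 -3.11  2.12 -3.48  5.77 -1.74  4.11]
16 -8 3 [-8.57  2.47  2.05  0.38 -3.27  4.94 -2.13  3.55 -4.46  7.07 -1.03  5.08]
18 -8 3 [-9.98  2.62  3.02  0.14 -3.95  4.79 -1.79  3.16 -4.92  6.23 -0.98  3.94]
14 -10 0 [-9.18 -1.47  3.25 -3.18 -3.65  1.9  -1.26  0.74 -5.12  5.66  0.17  3.95]
```

```bash
cat >> pose3.py <<'E'
print("--- 5 par")
def g(x):
    W=lidpts(x[0],F+[x[3],0,0],st,dz=x[1],dy=x[2],yaw=1.466-np.pi/2+np.radians(x[4]))
    return W
f=least_squares(lambda x:np.append((np.array([proj(q,w)[::-1] for w in g(x)])-px).ravel(),[x[1]*.1,x[2]*.1]),[5,0,0,0,0]);print(f.x,np.sqrt(np.mean(f.fun**2)),f.fun)
yaw=1.466-np.pi/2+np.radians(f.x[4])
W=lidpts(f.x[0],[(f.x[3],-70,0),(f.x[3],-70,5),(f.x[3],50,0),(f.x[3],0,0)],st,dz=f.x[1],dy=f.x[2],yaw=yaw)-st["eef_pos"]
print("tip under, tip top, far end, origin rel TCP in box frame:\n",Ro.from_euler("z",6,degrees=True).apply(W))
E
python3 pose3.py | sed -n '/5 par/,$p'
```

```text
--- 5 par
[18.09  0.02  6.26  1.56 -0.75] 1.0588377355397756 [-1.06 -0.89  1.38 -0.94  2.13  0.85 -1.39  0.55  0.38  0.69 -1.56 -0.18
  0.    0.63]
tip under, tip top, far end, origin rel TCP in box frame:
 [[ -1.1  -60.49 -41.66]
 [ -0.94 -62.03 -36.91]
 [  1.09  53.64  -4.67]
 [  0.18   6.09 -20.08]]
```

Run:
```python
from h import *
np.set_printoptions(precision=1,suppress=True)
ps=[eyes.read_camera(n) for n in("scene","side")]
s=env.state();e=s["eef_pos"];print(e)
obs=[]
for k in("lid_tip","lid"):
    o=[]
    for p in ps:
        r=eyes.spot_point(k,p)
        if r:o.append((p,r[0]["centre"]));print(k,r[0]["centre"],r[0]["score"])
    if len(o)>1:
        x,d=tri(o);print(k,x,d,"rel TCP in box frame",Ro.from_euler("z",6,degrees=True).apply(x-e))
for th,dz,dy in((13,-2,3.5),(16,-2,4),(18,0,6)):
    for p in ps:
        print(th,[np.array(proj(p,w)) for w in lidpts(th,[(0,-70,2.5),(-35,-70,0),(35,-70,0)],s,dz=dz,dy=dy)])
im=[cv2.resize(q["pixels"][a:a+120,b:b+120,::-1],(400,400),interpolation=2) for q,a,b in((ps[0],120,215),(ps[1],110,225))]
cv2.imwrite("pics/ss.png",np.hstack(im))
```

```text
[513.6 -23.1 157. ]
lid_tip [193.6, 265.3] 0.7
lid [152.3, 268.5] 0.79
lid [206.9, 258.3] 0.68
lid [512.9 -14.7 141. ] [np.float64(1.7598734210741946), np.float64(1.7598734210744058)] rel TCP in box frame [ -1.6   8.2 -16.1]
13 [array([176. , 281.5]), array([180.9, 266. ]), array([172.9, 296.4])]
13 [array([190.9, 268.1]), array([194.1, 285.7]), array([190.2, 250.9])]
16 [array([176.8, 281. ]), array([181.5, 265.5]), array([173.7, 295.7])]
16 [array([193., 268.]), array([196.1, 285.6]), array([192.4, 250.8])]
18 [array([178.4, 280.8]), array([183.1, 265.3]), array([175.3, 295.5])]
18 [array([195.2, 268.2]), array([198.2, 285.7]), array([194.6, 251. ])]
```

View pics/ss.png

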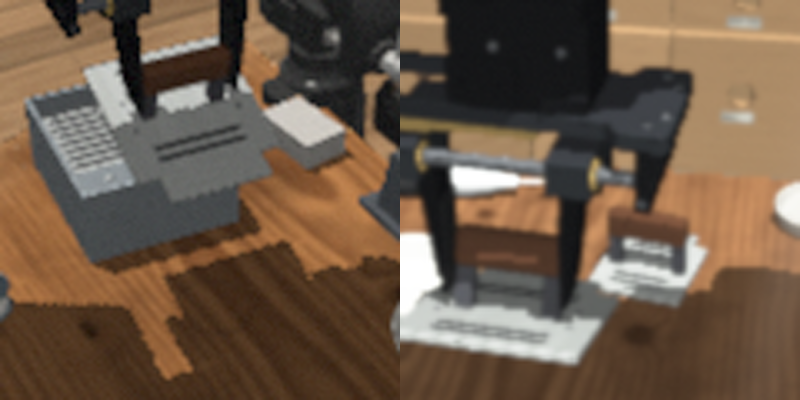

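```bash
python3 -c "
from h import *
plan([527.7,115.2,100],84,1)"
```

```text
from [513.6 -23.1 157. ] rpy [180.    -0.    84.01] turn/row 0.003
0 [ 2.316 -0.007  0.951]
```

```bash
python3 -m inch '[[[0.3,0,0],0,1],[[0.5,0,0],0,1],[[0.6,0,0],0,1],[[0.55,-0.007,0],0,1],[[0.366,0,0.2],0,1],[[0,0,0.35],0,1],[[0,0,0.25],0,1],[[0,0,0.15],0,1],[[0,0,0],0,1],[[0,0,0],0,1]]'
python3 - <<'E'
from h import *
p=eyes.read_camera("wrist")
for k in("lid_tip","lid","ledge_edge"):print(k,[(np.round(r["centre"],1),round(r["score"],2)) for r in eyes.spot_point(k,p)[:1]])
p=eyes.read_camera("scene")
for k in("lid_tip","ledge_edge"):print(k,[(np.round(r["centre"],1),round(r["score"],2)) for r in eyes.spot_point(k,p)[:1]])
B=np.array([525.2,91.3,0]);R=Ro.from_euler("z",-6,degrees=True)
print("expected ledge scene",proj(p,R.apply([0,-44,59])+B),"tip",[proj(p,R.apply([0,-38,z])+B) for z in(60,68)])
print(R.inv().apply(env.state()["eef_pos"]-B))
E
```

```text
t: 19.55
eef_pos: [528.0, 115.1, 100.5]
tcp_rot: [3.141, -0.0, 1.466]
ft_force: [0.0, 0.4, -1.1]
opening: 0.627
grip_force: 30.0
lid_tip []
lid [(array([245.4, 280.4]), 0.95)]
ledge_edge []
lid_tip [(array([162.5, 258.5]), 0.73)]
ledge_edge [(array([168., 255.]), 0.85)]
expected ledge scene [np.float64(167.84971860657714), np.float64(259.8418208409677)] tip [[np.float64(166.22094640363142), np.float64(258.925015680574)], [np.float64(163.54288285071624), np.float64(258.7471055289443)]]
[5.80190941e-02 2.39802199e+01 1.00229878e+02]
```

```bash
python3 -m inch '[[[0,0,0.1],0,1],[[0,0,0.1],0,1],[[0,0,0.05],0,1],[[0,0,0.03],0,1],[[0,0,0.03],0,1],[[0,0,0],0,1],[[0,0,0],0,1],[[0,0,0],0,1],[[0,0,0],0,1],[[0,0,0],0,1]]'; python3 -c "
from h import *
for i in range(3):
    eyes.read_camera('wrist');s=env.state();print(s['eef_pos'].round(1),s['ft_force'].round(1),s['moment'].round(2))"
```

```text
t: 21.15
eef_pos: [527.9, 115.3, 81.7]
tcp_rot: [3.141, -0.0, 1.466]
ft_force: [0.6, 3.8, 4.6]
opening: 0.628
grip_force: 30.0
[527.9 115.3  81.6] [-1.1  3.1  4.6] [ 0.26  0.16 -0.09]
[527.9 115.4  81.7] [0.1 3.5 5.4] [ 0.29  0.11 -0.03]
[527.9 115.3  81.7] [-1.1  3.8  4.7] [ 0.27  0.1  -0.01]
```

```bash
python3 -m inch '[[[0,0,-0.03],0,1],[[-0.05,0,0],0,1],[[-0.05,0,0],0,1],[[-0.05,0,0],0,1],[[-0.05,0,0],0,1],[[-0.05,0,0],0,1],[[0,0,0],0,1],[[0,0,0],0,1],[[0,0,0],0,1],[[0,0,0],0,1]]'; python3 -c "
from h import *
for i in range(2):
    eyes.read_camera('wrist');s=env.state();print(s['eef_pos'].round(1),s['ft_force'].round(1),s['moment'].round(2))"; python3 edge.py
```

```text
t: 22.55
eef_pos: [526.2, 100.3, 83.2]
tcp_rot: [3.142, -0.0, 1.466]
ft_force: [0.1, 0.8, -1.8]
opening: 0.63
grip_force: 30.0
[526.1 100.3  83.2] [-0.8  1.  -1.9] [-0.08  0.04  0.07]
[526.1 100.3  83.2] [ 0.4  1.1 -1.2] [-0.07  0.12  0.03]
score 0.97 tilt 2.428628788753663 dy 0.0 med 0.33832085342999807 top 170.0 cols 180.0 380.0 [526.1 100.3  83.2] [ 0.2 -0.4 -1.7]
```

```bash
python3 -m inch '[[[-0.045,0,0],0,1],[[-0.045,0,0],0,1],[[-0.045,0,0],0,1],[[-0.04,0,0],0,1],[[0,0,0],0,1],[[0,0,0.02],0,1],[[0.01,0,0.03],0,1],[[0.02,0,0.03],0,1],[[0,0,0],0,1],[[0,0,0],0,1]]'; python3 -c "
from h import *
for i in range(2):
    eyes.read_camera('wrist');s=env.state();print(s['eef_pos'].round(1),s['ft_force'].round(1),s['moment'].round(2))"; python3 edge.py
```

```text
t: 24.0
eef_pos: [525.7, 92.0, 78.9]
tcp_rot: [3.14, -0.001, 1.467]
ft_force: [0.1, 1.9, 5.9]
opening: 0.628
grip_force: 30.0
[525.7  91.9  78.8] [0.4 3.3 5.5] [0.2  0.04 0.01]
[525.7  91.9  78.8] [-0.3  3.8  5.7] [ 0.2   0.01 -0.02]
score 0.87 tilt 7.681894786604472 dy 2.5373347191442046 med 0.2763544700754907 top 171.0 cols 183.0 378.0 [525.7  91.9  78.8] [-0.4  3.2  5.6]
```

```bash
python3 -m inch '[[[0.02,0,0.03],0,1],[[0.02,0,0.03],0,1],[[0.02,0,0.03],0,1],[[0.02,0,0.03],0,1],[[0.02,0,0.03],0,1],[[0.02,0,0.03],0,1],[[0.01,0,0.03],0,1],[[0,0,0],0,1],[[0,0,0],0,1],[[0,0,0],0,1]]'; python3 edge.py; python3 -c "
from h import *
for n in('wrist','scene','side'):
    p=eyes.read_camera(n);print(n,[(r['score'],onz(p,r['centre'],45).round(1)) for r in eyes.spot_point('lid',p)[:1]])
s=env.state();print(s['moment'].round(2),(Ro.from_euler('z',6,degrees=True).apply(s['eef_pos']-np.array([525.2,91.3,0]))).round(1))"
```

```text
t: 25.45
eef_pos: [526.0, 99.3, 65.8]
tcp_rot: [-3.141, 0.0, 1.466]
ft_force: [1.4, 0.9, 2.1]
opening: 0.626
grip_force: 30.0
score 0.95 tilt 0.0 dy 0.0 med 6.463826766616213 top 178.0 cols 188.0 372.0 [526.   99.3  65.7] [0.7 1.4 1. ]
wrist [(0.67, array([526.3,  96.8,  45. ]))]
scene [(0.69, array([525.9, 110.5,  45. ]))]
side [(0.66, array([526.7,  92.7,  45. ]))]
[-0.3  -0.11  0.03] [-0.   8.  65.8]
```

```bash
python3 -m inch '[[[0,0,0.02],0,1],[[0,0,0.02],0,1],[[0,0,0.02],0,1],[[0,0,0],0,1],[[0,0,0],0,1],[[0,0,0],0,1],[[0,0,0],0,1],[[0,0,0],0,1],[[0,0,0],0,1],[[0,0,0],0,1]]'; python3 edge.py; python3 -c "
from h import *
s=env.state();print(s['moment'].round(2))"
```

```text
t: 27.1
eef_pos: [526.0, 99.3, 62.2]
tcp_rot: [-3.141, -0.0, 1.466]
ft_force: [0.8, 2.1, 3.0]
opening: 0.627
grip_force: 30.0
score 0.62 tilt 0.0 dy 0.0 med 8.43494008915937 top 180.0 cols 190.0 371.0 [526.   99.3  62.2] [0.2 0.5 2.7]
[ 0.02  0.06 -0.04]
```

```bash
python3 -m inch '[[[0,0,0.015],0,1],[[0,0,0.015],0,1],[[0,0,0],0,1],[[0,0,0],0,1],[[0,0,0],0,1],[[0,0,0],0,1],[[0,0,0],0,1],[[0,0,0],0,1],[[0,0,0],0,1],[[0,0,0],0,1]]'
python3 - <<'E'
from h import *
np.set_printoptions(precision=1,suppress=True)
s=env.state();print(s['moment'].round(2),s['ft_force'])
B=np.array([525.2,91.3,0]);R=Ro.from_euler("z",-6,degrees=True)
p=eyes.read_camera("wrist");m=eyes.cut_out("lid",p)[0]["mask"]
rows=np.flatnonzero(m.any(1));print(rows[0],np.flatnonzero(m[rows[0]+3])[[0,-1]],np.flatnonzero(m[rows[0]+30])[[0,-1]])
print("wall top inner",[np.array(proj(p,R.apply([x,62,63])+B)) for x in(-50,50)])
for e in(52,56,60):print("flat far edge",e,[np.array(proj(p,R.apply([x,y,50])+B)) for x in(-50,50) for y in(e,e-20)])
E
```

```text
t: 28.45
eef_pos: [526.1, 99.4, 61.9]
tcp_rot: [3.141, -0.0, 1.466]
ft_force: [-4.8, 1.1, 23.0]
opening: 0.631
grip_force: 30.0
[-0.1  1.3 -0. ] [-4.8  1.1 23. ]
179 [191 370] [192 370]
wall top inner [array([170. , 178.4]), array([170. , 380.6])]
flat far edge 52 [array([183.9, 186.9]), array([219.1, 189.8]), array([183.9, 372.2]), array([219. , 369.3])]
flat far edge 56 [array([176.6, 186.3]), array([212.2, 189.3]), array([176.6, 372.8]), array([212.1, 369.9])]
flat far edge 60 [array([169.3, 185.7]), array([205.3, 188.7]), array([169.2, 373.4]), array([205.2, 370.5])]
```

```bash
python3 -m inch '[[[0,0,0],0,-0.5],[[0,0,0],0,-0.5],[[0,0,0],0,-0.5],[[0,0,0],0,-0.5],[[0,0,-0.1],0,-0.5],[[0,0,-0.3],0,-0.5],[[0,0,-0.5],0,-0.5],[[0,0,-0.7],0,-0.5],[[0,0,-0.7],0,-0.5],[[0,0,0],0,-0.5]]'
python3 - <<'E'
from h import *
np.set_printoptions(precision=1,suppress=True)
B=np.array([525.2,91.3,0]);R=Ro.from_euler("z",-6,degrees=True)
o=[]
for n in("wrist","scene","side"):
    p=eyes.read_camera(n)
    for k,z in(("lid",45),("lid_tip",47.5),("small_lid",0),("ledge_edge",59)):
        for r in eyes.spot_point(k,p)[:1]:
            print(n,k,round(r["score"],2),R.inv().apply(onz(p,r["centre"],z)-B) if k!="small_lid" else onz(p,r["centre"],0))
            if k=="lid":o.append((p,r["centre"]))
    if n=="wrist":
        m=eyes.cut_out("lid",p)[0]["mask"].astype(np.uint8);c=max(cv2.findContours(m,cv2.RETR_EXTERNAL,2)[0],key=cv2.contourArea)
        q=np.float32([R.inv().apply(onz(p,a[0][::-1],50)-B)[:2] for a in c]);print("plate outline at z50, box frame: min",q.min(0),"max",q.max(0),cv2.minAreaRect(q))
x,d=tri(o);print("lid origin tri",R.inv().apply(x-B),d)
E
```

```text
t: 29.8
eef_pos: [527.1, 99.5, 201.6]
tcp_rot: [3.136, -0.001, 1.466]
ft_force: [0.1, -0.7, -0.2]
opening: 0.748
grip_force: 0.0
wrist lid 0.84 [ 0.3  2.9 45. ]
wrist ledge_edge 0.64 [ -1.2 -41.7  59. ]
plate outline at z50, box frame: min [-49.7 -47.3] max [52.  54.5] ((1.1790351867675781, 3.6038551330566406), (101.83287048339844, 101.67713165283203), 89.95214080810547)
scene lid_tip 0.72 [ -2.  -53.8  47.5]
scene small_lid 0.77 [ 462.9 -273.9    0. ]
scene ledge_edge 0.83 [ -2.7 -35.1  59. ]
side lid 0.83 [-0.7 -1.7 45. ]
side lid_tip 0.64 [ -28.8 -312.6   47.5]
side small_lid 0.58 [ 465.7 -285.6    0. ]
side ledge_edge 0.8 [ -5.3 -43.5  59. ]
lid origin tri [-1.   3.2 49.6] [np.float64(1.6224338121512685), np.float64(1.6224338121512831)]
```

```bash
python3 -c "
from h import *
print(env.job_done())"
```

```text
the job is handed in; nothing more can be done
None
```

The larger lid is hooked under the ledge and, by camera and force readings, lies flat on the grille; it is released, the small lid was never touched, and the job was handed in at about 30 s. I departed from your instructions twice: I gripped the bar by its ends (across x, not y), because the moves cannot tilt the tool and this let me tilt the lid by pressing its edge on the box's ledge, and I viewed 12 pictures instead of 10.

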